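Check an amber glaze prism in the lamp beam

TASK

Switch on the inspection lamp: press its red pedal right down to the stop for a moment, and let it spring back. Then pick up the amber glaze-glass prism by its two frosted faces only, never touching its clear faces with the fingers, and hold it still and upright in the middle of the gap between the lamp's snout and the white screen, at the height of the snout, so that the light would pass straight through both clear faces. Finish while still holding it there, touching nothing else, and leave the green and blue prisms standing where they are.

Things in the scene. Friction and masses are not known exactly. Their poses are not given: they have to be found in the camera images.
- pedal (a joint): Hinge of the red lamp pedal: 0 at rest (up), 0.25 rad at the stop (fully down). Spring return; the push needed at pedal_pad grows from about 4 N to 9 N at the stop. The lamp latches on, the pedal need not stay down.
- pedal_pad (a point): Where to press: top of the red pedal plate (115 x 70 x 6 mm, black ribs), on its centre line, 20 mm from its raised free end, 95 mm from the hinge. At rest about 60 mm above the table; sinks about 22 mm to the stop and shifts 6 mm towards the free end. At rest x is level, free end to hinge; y along the hinge; the plate slopes up 0.35 rad to the free end. Steel base 150 x 92 mm, fixed.
- amber_prism: Amber glass prism, 26 (x) x 28 (y) x 70 mm tall, about 0.11 kg, loose on a round plywood bat (18 mm thick, 240 across) with two others, in any order, turned anyhow, 100 mm or more apart. Origin: centre of underside, z up. CLEAR faces at x = +-13 mm, 22 mm wide. FROSTED white plates, 24 mm wide, 3 thick, at y = +-14 mm: grip across y. From above: an amber strip between two white edges.
- amber_mid (a point): Centre of the amber prism, 35 mm above its underside; axes as the prism's.
- amber_glass: The clear glass core of the amber prism, 26 x 22 x 70 mm, fixed in it; same origin and axes as the prism. Its faces at x = +-13 mm are the clear faces, which the fingers must not touch.
- green_prism: Green prism of the same shape, to be left standing. Origin: centre of its underside.
- blue_prism: Blue prism of the same shape, to be left standing. Origin: centre of its underside.
- light_bench: Light bench, fixed: aluminium base 85 x 235 x 12 mm with a grey lamp box (66 x 74 x 66 mm) and black round snout (40 mm across) on the -y side, a white screen (78 x 74 mm, black ring) on the +y side; tops at most 168 mm above the table. Origin: underside of the base, under the middle of the gap; y along the beam, z up.
- beam_mid (a point): Middle of the light path, half way between snout and screen, 130 mm above the table; y axis along the beam, z up. The clear gap along y is 120 mm (60 mm either way). The beam is about 8 mm across. Open space below it down to the base.

How it is judged:
On the way, in this order (a step that is already met when the one before it is completed fails the run):
1. the lamp pedal is pressed down to its stop (value of joint pedal above 0.23 rad), for 0.1 s.
2. the pedal is let up again (value of joint pedal below 0.05 rad), for 0.1 s.
3. the amber prism is lifted in the fingers (contact force between the fingers and amber_prism above 1 N and height (world z) of amber_prism above 0.04 m), for 0.2 s.
At the end, for the whole second after the job is handed in: Fingers hold the amber prism by its frosted faces, still, upright within 8 deg, clear faces square to the beam within 8 deg, centre within 7 mm sideways, 20 mm in height and 25 mm along the beam of the middle of the gap; light bench untouched, pedal up, green and blue prisms standing (x of amber_mid in the frame of beam_mid between -0.007 and 0.007 m and y of amber_mid in the frame of beam_mid between -0.025 and 0.025 m and z of amber_mid in the frame of beam_mid between -0.02 and 0.02 m and angle between the x axis of amber_prism and the y axis of light_bench, either way round below 0.14 rad and angle between amber_prism's own z axis and vertical below 0.14 rad and contact force between the fingers and amber_prism above 1 N and contact force between light_bench and anything else below 0.3 N and contact force between the fingers and amber_glass below 0.3 N and linear speed of amber_prism below 0.02 m/s and value of joint pedal below 0.05 rad and angle between each of green_prism, blue_prism's own z axis and vertical below 0.2 rad); the arm keeps its last pose, push and grip.
It fails at once if the fingers touch the clear faces of the amber prism (contact force between the fingers and amber_glass above 0.5 N).
It fails at once if the green prism is pushed away or knocked over (distance of green_prism from where it was at the start of the episode above 0.02 m or angle between green_prism's own z axis and vertical above 0.4 rad).
It fails at once if the blue prism is pushed away or knocked over (distance of blue_prism from where it was at the start of the episode above 0.02 m or angle between blue_prism's own z axis and vertical above 0.4 rad).
It also fails if it takes over 64 s, if anything falls off the work surface, if the arm or the gripper's body presses on something with over 40 N, if the wrist force passes 120 N, or if a joint passes its speed limit or range.

ROBOT

A 6-joint arm with a two-finger parallel gripper is mounted at the origin on the work surface. World frame = base frame: x ahead of the robot, y to its left, z up, the work surface at z = 0. Lengths are in m, angles in rad, forces in N, time in s.
With the tool pointing down it reaches from about 0.325 to 0.775 m from the base axis. Payload 5.5 kg.
Tool frame: the origin (TCP) lies on the centre line of the jaws, within the pads' length; the fingertips stand 22 mm ahead of it and the grasp point (between the pads) lies 3 mm ahead of it; z points along the fingers, y is the line along which they close (so a half turn about z gives the same grasp; the last joint's range is limited). The gripper opens to 88 mm and grips with 3 to 60 N. Pads are 20 mm wide; open, the fingers measure 115 mm over their backs; the gripper's body (75 mm by 178 mm) begins 61 mm behind the grasp point.
Start: joints at [-1.23, 0.091, 1.231, -0, 1.82, -0.057], TCP at [0.232, -0.553, 0.245] pointing down, gripper open.
Joint ranges: [-2.87, 2.87], [-0.86, 2.18], [0.17, 2.46], [-1.51, 4.65], [0.06, 2.69], [-2.65, 2.65]. Speed limits (rad/s): [2.57, 2.57, 3.01, 3.14, 3.14, 3.14].

INTERFACE

Orientations are given as [roll, pitch, yaw] about the fixed x, y, z axes, in that order (R = Rz(yaw) Ry(pitch) Rx(roll)).
In Python, from bench import ctrl gives the robot as it stands.
- The arm moves only by the tool servo_tool, never from a script. Its argument "deltas" is a list that holds one entry, the list of rows, each a list of 6 numbers: the shift along the tool's x, y, z in cm, then the turn, a rotation vector about the tool's x, y, z in degrees. In form: [[[dx, dy, dz, wx, wy, wz], ...]]. A call has 1 to 20 rows; each row is the pose to reach, as a shift and turn from the pose commanded when the call began, along the tool's axes at that moment; what a row does not reach only later rows make up. A row lasts 1/12 s, in which the tool goes at most 41.7 mm and 7.16 degrees, less where a joint would pass 70% of its speed; a pose out of reach is approached as far as the arm can. A call with a gripper value outside its range is refused whole. "grip" is the opening, from -1 (shut) to 1 (fully open), set as the call begins (left out, the last holds). The fingers move at their own pace and stop on an object; "squeeze" is the grip in N (left out, the last holds). Time passes only in rows, so rows that repeat a pose let the fingers close. It gives the time, the measured TCP pose, the force, the opening and the grip force at its end, in the units of the state.
- ctrl.get_state(): the state, without advancing time (a new reading comes with each control period).
- ctrl.get_image(name): name is "scene" or "top" or "wrist"; returns the picture (400x640x3 uint8, blue, green, red); there is no depth.
- ctrl.camera_model(name): a dict with "intrinsics" (3x3 intrinsics, pixels), "k1" (the pictures are not rectified: a ray, as slopes to the right and down, at radius r is drawn at 1 + k1 r^2 times it, then the intrinsics apply), "R" (3x3) and "t" (3): a world point X has camera coordinates R X + t; the wrist camera has in their place "mount" (4x4, takes a point from camera to tool coordinates, whose origin is the TCP and whose axes are the flange's). Camera axes: x right, y down, z forward; pixel columns grow to the right and rows downward; lengths in m; the calibration is good to about 2 mm. A picture is of the moment at which its call begins: read the wrist's pose just before it. camera_model takes no time and is no camera call.
- ctrl.finish_job(): hands the job in; it is judged then, once.
The state is a dict: "time_s": time; "joint_positions": joint angles; "joint_velocities": joint speeds; "effort": joint torques, N m; "tcp_pos": TCP position; "eef_rot": TCP orientation; "ft_force": force on the tool from outside, world axes, zero at the start; "wrist_torque": the same for the moment, N m; "opening": opening from 0.0 (shut) to 1.0 (fully open); "gripper_force": force on a finger pad.
Only numpy, scipy, OpenCV 4.12 (cv2) and the standard library are available. Lean on these libraries where they do the work, as an engineer would, in place of code of your own. Each camera call takes 0.05 s, during which the arm holds its last target. There are 200 camera calls.

## Working session

There is one attempt and no reset: what is moved stays moved. The work goes in short steps, Python scripts to look and compute and a tool call to move; the robot and the scene stay as the last step left them, time stands still between calls to the robot, and variables do not carry over. Pictures are saved under pics/ and viewed, at most 10 in all, crops included, and the job is handed in when it is done.

Besides the shell and the picture viewer there is one more tool, called after "Request:" by a JSON object that holds its "api" and its "payload". servo_tool: Moves the arm, as the interface text tells. Its arguments: {"type":"object","properties":{"deltas":{"type":"array"},"grip":{"type":"number"},"squeeze":{"type":"number"}},"required":["deltas"]}

```bash
ls && mkdir -p pics && python3 - <<'E'
from bench import ctrl
import cv2, numpy as np
s=ctrl.get_state(); print({k:np.round(v,3).tolist() for k,v in s.items()})
for n in ("scene","top"):
    im=ctrl.get_image(n); cv2.imwrite(f"pics/{n}0.png",im)
for n in ("scene","top","wrist"):
    m=ctrl.camera_model(n); print(n,{k:np.round(v,4).tolist() for k,v in m.items()})
E
```

```text
pics
{'time_s': 0.0, 'joint_positions': [-1.23, 0.092, 1.232, 0.0, 1.82, -0.057], 'joint_velocities': [0.002, 0.001, 0.001, -0.0, -0.003, -0.001], 'effort': [-0.0, -44.645, -40.645, 0.07, 0.029, -0.0], 'tcp_pos': [0.232, -0.553, 0.244], 'eef_rot': [-3.14, -0.0, 0.398], 'ft_force': [0.62, 0.434, -0.07], 'wrist_torque': [0.03, 0.013, -0.012], 'gripper_force': 0.0, 'opening': 1.001}
scene {'intrinsics': [[505.2462, 0.0, 322.6301], [0.0, 505.2462, 194.5976], [0.0, 0.0, 1.0]], 'k1': -0.1212, 'R': [[-0.1432, 0.9897, -0.007], [0.5848, 0.0789, -0.8073], [-0.7984, -0.1197, -0.5901]], 't': [0.0707, -0.2223, 1.5748]}
top {'intrinsics': [[405.165, 0.0, 316.6441], [0.0, 405.165, 198.5785], [0.0, 0.0, 1.0]], 'k1': -0.0408, 'R': [[0.0132, -0.9999, 0.0055], [-0.9913, -0.0138, -0.1312], [0.1313, -0.0037, -0.9913]], 't': [0.0249, 0.5072, 1.2277]}
wrist {'intrinsics': [[284.982, 0.0, 319.8511], [0.0, 284.982, 196.6808], [0.0, 0.0, 1.0]], 'k1': -0.0134, 'mount': [[0.0003, -0.952, -0.3061, 0.0847], [1.0, 0.0003, 0.0002, 0.0001], [-0.0001, -0.3061, 0.952, -0.1409], [0.0, 0.0, 0.0, 1.0]]}
```

View pics/top0.png

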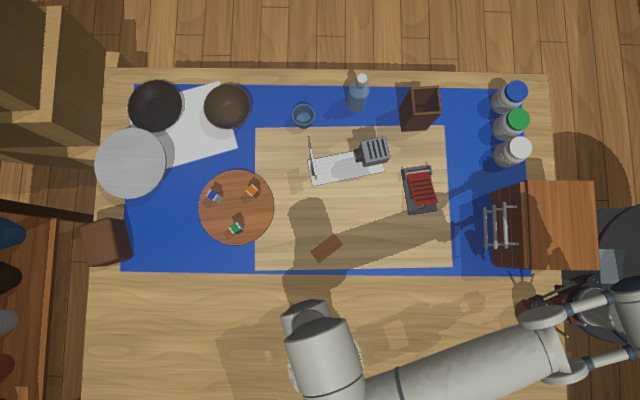

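View pics/scene0.png

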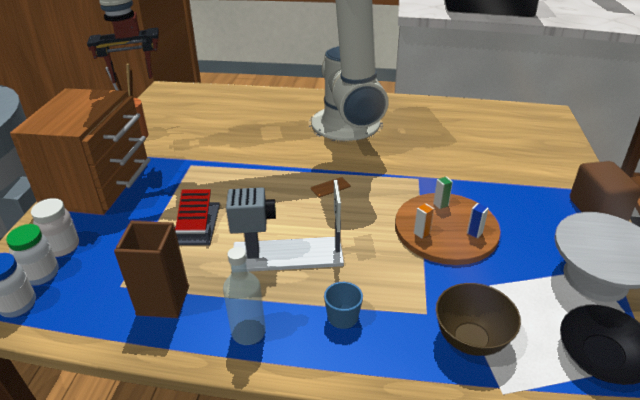

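The top view shows the pedal near (420,188), the bench near (347,163), and the bat with amber (252,190), blue (214,195) and green (236,229). Next I'll mask these and enlarge crops.

```bash
cat > h.py <<'E'
import cv2, numpy as np
from bench import ctrl
from scipy.spatial.transform import Rotation as Ro
def cam(n,s=None):
    m=ctrl.camera_model(n); K=np.array(m["intrinsics"]); D=np.array([m["k1"],0,0,0,0.])
    if n=="wrist":
        M=np.array(m["mount"]); Rt=Ro.from_euler("xyz",s["eef_rot"]).as_matrix()
        Rc=Rt@M[:3,:3]; C=Rt@M[:3,3]+np.array(s["tcp_pos"])
    else:
        R=np.array(m["R"]); Rc=R.T; C=-R.T@np.array(m["t"])
    return K,D,Rc,C
def rays(n,px,s=None):
    K,D,Rc,C=cam(n,s)
    u=cv2.undistortPoints(np.array(px,float).reshape(-1,1,2),K,D).reshape(-1,2)
    d=np.c_[u,np.ones(len(u))]@Rc.T
    return C,d
def onplane(n,px,z,s=None):
    C,d=rays(n,px,s); return C+d*((z-C[2])/d[:,2])[:,None]
def proj(n,X,s=None):
    K,D,Rc,C=cam(n,s); x=(np.array(X,float).reshape(-1,3)-C)@Rc
    return cv2.projectPoints(x,np.zeros(3),np.zeros(3),K,D)[0].reshape(-1,2)
def blobs(im,lo,hi,amin=20):
    m=cv2.inRange(cv2.cvtColor(im,cv2.COLOR_BGR2HSV),lo,hi)
    c,_=cv2.findContours(m,cv2.RETR_EXTERNAL,cv2.CHAIN_APPROX_NONE)
    return sorted([k for k in c if cv2.contourArea(k)>=amin],key=cv2.contourArea,reverse=True)
def tri(pa,na,pb,nb):
    (Ca,da),(Cb,db)=rays(na,pa),rays(nb,pb); da,db=da[0],db[0]
    t=np.linalg.lstsq(np.c_[da,-db],Cb-Ca,rcond=None)[0]
    a,b=Ca+t[0]*da,Cb+t[1]*db; return (a+b)/2,np.linalg.norm(a-b)
E
python3 - <<'E'
from h import *
t=cv2.imread("pics/top0.png"); s=cv2.imread("pics/scene0.png")
for n,im in(("top",t),("scene",s)):
    for nm,lo,hi in(("red",(0,170,90),(6,255,255)),("orange",(8,170,120),(16,255,255)),("green",(50,120,60),(80,255,255))):
        print(n,nm,[(np.round(cv2.minAreaRect(k)[0],1).tolist(),cv2.contourArea(k)) for k in blobs(im,lo,hi,6)[:4]])
for z in(0,0.05,.08): print(z,onplane("top",[(420,188),(347,163),(252,190),(214,195),(236,229),(236,207)],z).round(3).tolist())
r=lambda i,x,y,w,h,W,H:cv2.resize(i[y:y+h,x:x+w],(W,H),interpolation=cv2.INTER_CUBIC)
A=np.vstack([np.hstack([r(t,300,125,160,100,480,300),r(t,195,165,80,75,320,300)]),np.hstack([r(s,150,170,200,125,480,300),r(s,390,165,120,112,320,300)])])
cv2.imwrite("pics/crop0.png",A)
E
```

```text
top red [([417.7, 176.2], 59.0), ([425.6, 201.9], 53.5), ([420.6, 184.9], 27.0), ([424.1, 196.3], 19.0)]
top orange [([251.5, 190.0], 42.0)]
top green [([518.5, 118.5], 346.5), ([234.5, 227.6], 33.0)]
scene red [([192.5, 209.1], 1123.5)]
scene orange [([424.8, 207.7], 55.0), ([137.0, 102.0], 34.5), ([495.0, 236.5], 13.5), ([21.5, 128.0], 7.0)]
scene green [([23.7, 236.9], 637.5), ([445.8, 181.3], 37.0)]
0 [[0.55, -0.301, 0.0], [0.629, -0.065, 0.0], [0.536, 0.239, 0.0], [0.518, 0.361, 0.0], [0.411, 0.286, 0.0], [0.481, 0.288, 0.0]]
0.05 [[0.542, -0.288, 0.05], [0.618, -0.061, 0.05], [0.529, 0.231, 0.05], [0.511, 0.348, 0.05], [0.408, 0.276, 0.05], [0.475, 0.279, 0.05]]
0.08 [[0.537, -0.28, 0.08], [0.611, -0.059, 0.08], [0.524, 0.226, 0.08], [0.507, 0.34, 0.08], [0.406, 0.27, 0.08], [0.472, 0.273, 0.08]]
```

View pics/crop0.png

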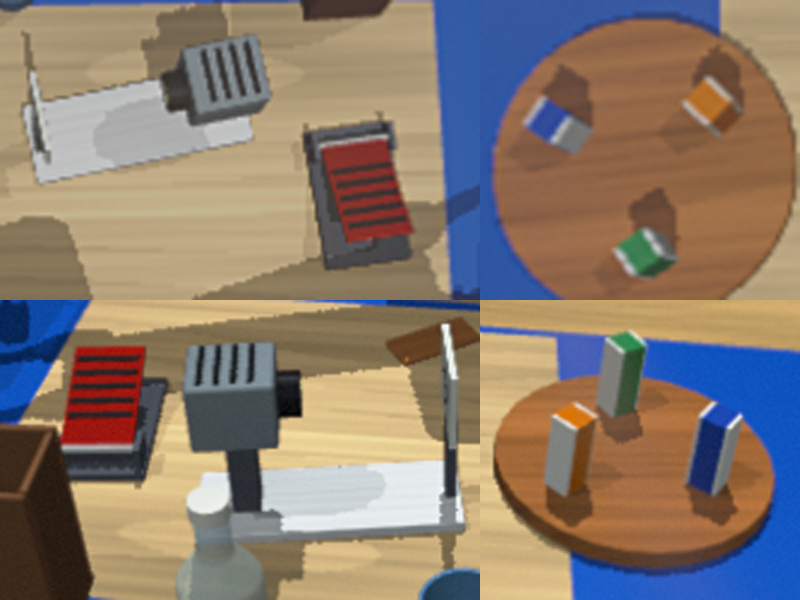

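The pedal's free end points towards the robot and its hinge brackets are on the +x side. The screen is on the +y side of the bench. Amber has its white edges upper-left and lower-right. Next I'll triangulate the pedal and bench.

```bash
python3 - <<'E'
from h import *
T=lambda x,y:(300+x/3,125+y/3); S=lambda x,y:(150+x/2.4,170+(y-300)/2.4)
P={}
for n,a,b in(("free_l",T(348,242),S(146,347)),("free_r",T(412,232),S(78,347)),("hin_l",T(322,145),S(132,443)),("hin_r",T(385,138),S(62,443)),
  ("snout",T(166,92),S(298,393)),("basecorner",T(38,182),S(455,462)),("basefar",T(25,107),S(463,522))):
    p,e=tri(a,"top",b,"scene"); P[n]=p; print(n,p.round(4),"gap",round(e,4))
fm=(P["free_l"]+P["free_r"])/2; hm=(P["hin_l"]+P["hin_r"])/2
print("len",np.linalg.norm(fm-hm),"wid",np.linalg.norm(P["free_l"]-P["free_r"]),"slope",np.arcsin((fm-hm)[2]/np.linalg.norm(fm-hm)))
print("pad",fm+(hm-fm)*20/115, "dir",np.degrees(np.arctan2(*(hm-fm)[[1,0]])))
b=onplane("top",[T(25,107),T(38,182),T(253,138)],.012); print("base",b.round(4).tolist(),np.linalg.norm(b[0]-b[1]),np.linalg.norm(b[1]-b[2]),np.degrees(np.arctan2(*(b[1]-b[2])[[1,0]])))
E
```

```text
free_l [ 0.4847 -0.2686  0.0645] gap 0.0037
free_r [ 0.4958 -0.3344  0.066 ] gap 0.0025
hin_l [ 0.5908 -0.2514  0.032 ] gap 0.0033
hin_r [ 0.5993 -0.318   0.0313] gap 0.0044
snout [ 0.6214 -0.0788  0.132 ] gap 0.0003
basecorner [0.5511 0.0457 0.0101] gap 0.0017
basefar [0.6317 0.0615 0.0121] gap 0.0031
len 0.11131862986648627 wid 0.06674000890749227 slope 0.3061531572509972
pad [ 0.50847868 -0.29854764  0.0593978 ] dir 9.076447274015058
base [[0.6319, 0.0599, 0.012], [0.5509, 0.0448, 0.012], [0.6018, -0.1839, 0.012]] 0.0823948446261561 0.23429959093419137 102.53260303965929
```

The sizes agree with the spec: plate 111x67 mm, base 82x234 mm, snout at 0.132 m. Moving above the pad.

Request:
{"api": "servo_tool", "payload": {"deltas": [[[3.5,-5.8,0,0,0,0],[6.8,-11.6,0,0,0,0],[6.8,-11.6,0,0,0,0],[6.8,-11.6,0,0,0,0],[10.5,-11.8,0,0,0,0],[14,-12,0,0,0,0],[18,-12.2,0,0,0,0],[22,-12.4,0,0,0,0],[26,-12.6,0,0,0,0],[30,-12.6,0,0,0,0],[33,-12.6,2,0,0,0],[35.8,-12.6,4,0,0,0],[35.8,-12.6,7,0,0,0],[35.8,-12.6,10,0,0,0],[35.8,-12.6,13,0,0,0],[35.8,-12.6,14,0,0,0],[35.8,-12.6,14,0,0,0],[35.8,-12.6,14,0,0,0]]], "grip": -1, "squeeze": 10}}

```text
time_s: 1.6
tcp_pos: [0.5137, -0.2986, 0.1051]
eef_rot: [-3.141, 0.0, 0.398]
ft_force: [-0.1, -0.1, 0.2]
opening: 0.001
gripper_force: 0.0
```

Request:
{"api": "servo_tool", "payload": {"deltas": [[[0,0,1,0,0,0],[0,0,2,0,0,0],[0,0,3,0,0,0],[0,0,3.6,0,0,0],[0,0,4.0,0,0,0],[0,0,4.0,0,0,0]]]}}

```text
time_s: 2.1
tcp_pos: [0.5131, -0.299, 0.0645]
eef_rot: [3.141, 0.001, 0.397]
ft_force: [-2.5, -0.9, 7.0]
opening: 0.001
gripper_force: 3.2
```

Request:
{"api": "servo_tool", "payload": {"deltas": [[[0,0,0.4,0,0,0],[0,0,0.6,0,0,0],[0,0,0.8,0,0,0],[0,0,0.8,0,0,0],[0,0,0.8,0,0,0]]]}}

```text
time_s: 2.52
tcp_pos: [0.5131, -0.2992, 0.0583]
eef_rot: [3.14, 0.001, 0.397]
ft_force: [-6.2, -0.1, 9.6]
opening: 0.008
gripper_force: 4.7
```

Request:
{"api": "servo_tool", "payload": {"deltas": [[[0,0,0.2,0,0,0],[0,0,0.4,0,0,0],[0,0,0.4,0,0,0],[0,0,0.4,0,0,0]]]}}

```text
time_s: 2.85
tcp_pos: [0.5132, -0.2993, 0.0576]
eef_rot: [3.139, 0.001, 0.397]
ft_force: [-12.2, 4.1, 24.6]
opening: 0.008
gripper_force: 11.8
```

The force climbed to 24.6 N at the stop. I'm releasing it and carrying on to above the bat, turning to yaw ≈135°.

Request:
{"api": "servo_tool", "payload": {"deltas": [[[0,0,-2,0,0,0],[0,0,-5,0,0,0],[0,0,-9,0,0,0],[0,0,-13,0,0,0],[0,0,-17,0,0,0],[0,0,-21,0,0,0],[0,0,-22,0,0,-7],[1.5,-3,-22,0,0,-14],[3,-7,-22,0,0,-21],[4.8,-11,-22,0,0,-28],[6.5,-15,-22,0,0,-35],[8.2,-19,-22,0,0,-42],[10,-23,-22,0,0,-49],[12,-27,-22,0,0,-56],[13.8,-31,-22,0,0,-63],[15.5,-35,-22,0,0,-70],[17.3,-39,-22,0,0,-77],[19,-43,-22,0,0,-84],[20.5,-46,-22,0,0,-91],[21.3,-47.9,-22,0,0,-98]]], "grip": 1}}

```text
time_s: 4.52
tcp_pos: [0.5239, 0.229, 0.2719]
eef_rot: [3.142, -0.001, 2.116]
ft_force: [0.4, -0.5, -0.2]
opening: 0.998
gripper_force: 0.0
```

Request:
{"api": "servo_tool", "payload": {"deltas": [[[0,0,2.5,0,0,-7],[0,0,5,0,0,-14],[0,0,5,0,0,-14],[0,0,5,0,0,-14]]]}}

```text
time_s: 4.85
tcp_pos: [0.5237, 0.2257, 0.2207]
eef_rot: [-3.138, -0.002, 2.349]
ft_force: [-0.7, -0.6, 0.7]
opening: 1.002
gripper_force: 0.0
```

```bash
python3 - <<'E'
from h import *
s=ctrl.get_state(); im=ctrl.get_image("wrist"); cv2.imwrite("pics/w1.png",im)
sc=ctrl.get_image("scene"); cv2.imwrite("pics/s1.png",sc)
np.save("s1.npy",np.r_[s["tcp_pos"],s["eef_rot"]]); print(s["tcp_pos"],s["eef_rot"])
print(proj("wrist",[(0.524,0.225,.088)],s))
for k in blobs(im,(8,150,110),(18,255,255),100)[:4]: print(cv2.minAreaRect(k),cv2.contourArea(k))
E
```

```text
[0.52367951 0.22565807 0.22071242] [-3.13787427e+00 -1.86701988e-03  2.34910112e+00]
[[320.09424662 194.34406545]]
((329.5, 104.0), (208.0, 203.0), 90.0) 32717.5
((110.63414001464844, 206.70733642578125), (64.05028533935547, 31.141691207885742), 83.6598129272461) 1440.0
```

View pics/w1.png

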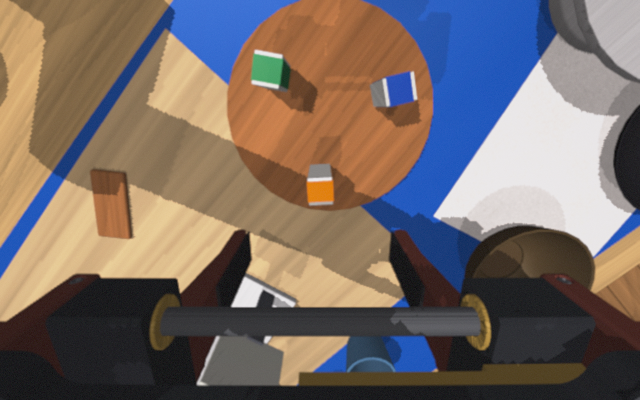

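The wrist view shows amber's top at about (320,190). Its white edges run along image x (rows ~178 and ~204), so its frosted faces are normal to tool x and the gripper must turn 90°, to yaw ≈45°. Measuring it precisely.

```bash
python3 - <<'E'
from h import *
v=np.load("s1.npy"); s=dict(tcp_pos=v[:3],eef_rot=v[3:]); im=cv2.imread("pics/w1.png")
hsv=cv2.cvtColor(im,cv2.COLOR_BGR2HSV); print([hsv[190,320].tolist(),hsv[150,300].tolist(),hsv[204,320].tolist(),hsv[170,320].tolist()])
roi=np.zeros(im.shape[:2],np.uint8); roi[150:215,295:345]=255
o=cv2.inRange(hsv,(8,215,180),(22,255,255))&roi
w=cv2.inRange(hsv,(0,0,175),(180,90,255))&roi
c=max(cv2.findContours(o,0,1)[0],key=cv2.contourArea); r=cv2.minAreaRect(c); print(r)
Z=.088
def top(px): return onplane("wrist",px,Z,s)
q=top(cv2.boxPoints(r)); print(q.round(4).tolist(),q.mean(0).round(4))
print("sides",[ (np.linalg.norm(q[i]-q[i-1]).round(4),np.degrees(np.arctan2(*(q[i]-q[i-1])[[1,0]])).round(1)) for i in (1,2)])
for k in cv2.findContours(w,0,1)[0]:
    if cv2.contourArea(k)>8: print("white",cv2.minAreaRect(k))
y,x=np.nonzero(w|o); print("x range",x.min(),x.max(),"y",y.min(),y.max())
E
```

```text
[[16, 242, 223], [13, 156, 165], [12, 28, 162], [12, 9, 137]]
((319.9569396972656, 191.224609375), (17.861345291137695, 25.294328689575195), 86.8201675415039)
[[0.5064, 0.2241, 0.088], [0.5232, 0.2428, 0.088], [0.5371, 0.2304, 0.088], [0.52, 0.2114, 0.088]] [0.5217 0.2272 0.088 ]
sides [(np.float64(0.0251), np.float64(48.0)), (np.float64(0.0187), np.float64(-41.6))]
white ((320.00518798828125, 202.5879364013672), (1.7616606950759888, 22.0207576751709), 86.633544921875)
white ((319.0352783203125, 178.95883178710938), (3.7581286430358887, 24.15939712524414), 85.60128784179688)
x range 307 333 y 177 204
```

Request:
{"api": "servo_tool", "payload": {"deltas": [[[0.2,0,0,0,0,7],[0.2,0,0,0,0,14],[0.2,0,0,0,0,21],[0.2,0,0,0,0,28],[0.2,0,0,0,0,35],[0.2,0,0,0,0,42],[0.2,0,0,0,0,49],[0.2,0,0,0,0,56],[0.2,0,0,0,0,63],[0.2,0,1,0,0,70],[0.2,0,2,0,0,77],[0.2,0,3,0,0,84],[0.2,0,4,0,0,86.6],[0.2,0,5,0,0,86.6],[0.2,0,5,0,0,86.6],[0.2,0,5,0,0,86.6]]]}}

```text
time_s: 6.28
tcp_pos: [0.5233, 0.227, 0.1733]
eef_rot: [3.141, -0.001, 0.841]
ft_force: [-0.3, -0.1, 0.7]
opening: 1.001
gripper_force: 0.0
```

```bash
python3 - <<'E'
from h import *
s=ctrl.get_state(); im=ctrl.get_image("wrist"); cv2.imwrite("pics/w2.png",im)
np.save("s2.npy",np.r_[s["tcp_pos"],s["eef_rot"]]); print(s["tcp_pos"],s["eef_rot"],s["joint_positions"])
print(proj("wrist",[(0.522,0.227,.088)],s))
hsv=cv2.cvtColor(im,cv2.COLOR_BGR2HSV); o=cv2.inRange(hsv,(8,215,120),(22,255,255))
for c in cv2.findContours(o,0,1)[0]:
    if cv2.contourArea(c)>150:
        r=cv2.minAreaRect(c); q=onplane("wrist",cv2.boxPoints(r),.088,s); print(r,q.mean(0).round(4),[(np.linalg.norm(q[i]-q[i-1]).round(4),np.degrees(np.arctan2(*(q[i]-q[i-1])[[1,0]])).round(1)) for i in (1,2)])
E
```

```text
[0.52327767 0.22699131 0.17329068] [ 3.14138140e+00 -5.36621853e-04  8.41247483e-01] [3.49607843e-01 8.30168088e-03 1.44215662e+00 6.75751982e-05
 1.69056156e+00 1.07916484e+00]
[[318.51022106 211.07214677]]
((318.0, 210.5), (29.0, 22.0), 90.0) [0.5219 0.2275 0.088 ] [(np.float64(0.0183), np.float64(-41.8)), (np.float64(0.0262), np.float64(-131.2))]
```

View pics/w2.png

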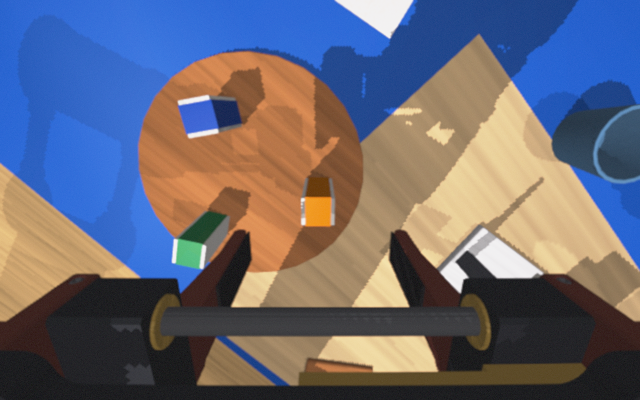

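The amber prism sits at (318,210) with its white faces left and right, lined up with the jaws. Green is at about tool (-46,-116) mm, clear of the fingers. Descending with a narrowed opening.

Request:
{"api": "servo_tool", "payload": {"deltas": [[[0,0,0,0,0,0],[0,0,2,0,0,0],[0,0,4,0,0,0],[0,0,6,0,0,0],[0,0,8,0,0,0],[0,0,9.5,0,0,0],[0,0,10.8,0,0,0],[0,0,10.8,0,0,0],[0,0,10.8,0,0,0],[0,0,10.8,0,0,0]]], "grip": 0.4}}

```text
time_s: 7.17
tcp_pos: [0.5238, 0.2275, 0.0662]
eef_rot: [3.141, -0.002, 0.841]
ft_force: [-0.4, -0.3, 0.2]
opening: 0.699
gripper_force: 0.0
```

Request:
{"api": "servo_tool", "payload": {"deltas": [[[-0.1,-0.1,0,0,0,0],[-0.1,-0.1,0,0,0,0],[-0.1,-0.1,0,0,0,0],[-0.1,-0.1,0,0,0,0],[-0.1,-0.1,0,0,0,0],[-0.1,-0.1,0,0,0,0],[-0.1,-0.1,0,0,0,0],[-0.1,-0.1,0,0,0,0]]], "grip": -1, "squeeze": 12}}

```text
time_s: 7.83
tcp_pos: [0.5217, 0.2272, 0.0648]
eef_rot: [-3.142, -0.0, 0.841]
ft_force: [-0.0, 0.1, 1.4]
opening: 0.319
gripper_force: 12.0
```

Gripped at 28 mm opening. Lifting, then carrying it above the bench for a look.

Request:
{"api": "servo_tool", "payload": {"deltas": [[[-0.1,-0.1,-1,0,0,0],[-0.1,-0.1,-3,0,0,0],[-0.1,-0.1,-6,0,0,0],[-0.1,-0.1,-9,0,0,0],[-0.1,-0.1,-12,0,0,0],[-0.1,-0.1,-15,0,0,0],[-0.1,-0.1,-18,0,0,0],[-0.1,-0.1,-21,0,0,0],[-1,2,-21.5,0,0,-5],[-3,5,-21.5,0,0,-11],[-5,8,-21.5,0,0,-17],[-6.6,11,-21.5,0,0,-23],[-8.3,14,-21.5,0,0,-29],[-10,17,-21.5,0,0,-35],[-11.7,20,-21.5,0,0,-41],[-13.4,23,-21.5,0,0,-47],[-15,25.8,-21.5,0,0,-51],[-16.2,27.8,-21.5,0,0,-53.3],[-16.2,27.8,-21.5,0,0,-53.3],[-16.2,27.8,-21.5,0,0,-53.3]]]}}

```text
time_s: 9.5
tcp_pos: [0.6208, -0.0801, 0.2793]
eef_rot: [-3.141, -0.001, 1.768]
ft_force: [-0.2, -0.1, -1.7]
opening: 0.321
gripper_force: 12.0
```

```bash
python3 - <<'E'
from h import *
s=ctrl.get_state(); im=ctrl.get_image("wrist"); cv2.imwrite("pics/w3.png",im)
np.save("s3.npy",np.r_[s["tcp_pos"],s["eef_rot"]]); print(s["tcp_pos"],s["eef_rot"],s["opening"],s["gripper_force"],s["ft_force"])
print(proj("wrist",[(0.6214,-.0788,.132),(.609,-.02,.13),(0.6319,0.0599,.012),(0.5509,0.0448,.012)],s).round(0))
E
```

```text
[ 0.6207656  -0.08009289  0.2792992 ] [-3.14057053e+00 -6.44518983e-04  1.76845587e+00] 0.3208964687350389 11.999824494123459 [-0.17314492 -0.10070473 -1.6911369 ]
[[321. 188.]
 [320. 130.]
 [349.  65.]
 [287.  64.]]
```

View pics/w3.png

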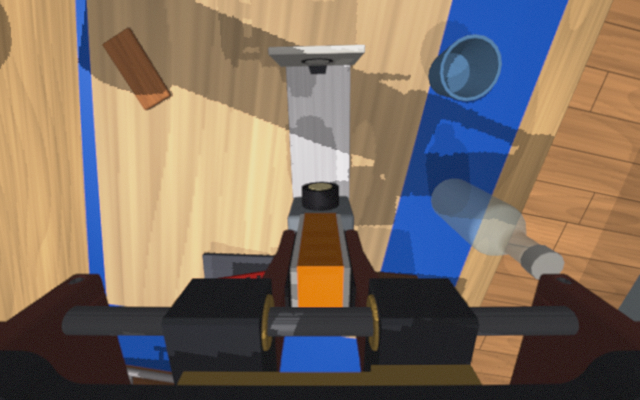

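The view shows the snout tip at (320,185), base edges near x=289 to 350, the screen top at (270-364,47), and the prism held square with its far top edge at row 265. Refining the beam axis and the in-hand offset.

```bash
python3 - <<'E'
from h import *
v=np.load("s3.npy"); s=dict(tcp_pos=v[:3],eef_rot=v[3:]); im=cv2.imread("pics/w3.png")
g=cv2.GaussianBlur(im,(3,3),0).astype(int); hsv=cv2.cvtColor(im,cv2.COLOR_BGR2HSV)
L=[];R=[]
for y in range(75,175,8):   # base = low saturation run through x=320
    low=hsv[y,:,1]<45; x=320
    # tolerate noise with median
    low=np.convolve(low,np.ones(5)/5,"same")>.5
    l=r=320
    while low[l-1]: l-=1
    while low[r+1]: r+=1
    L.append((l-.5,y)); R.append((r+.5,y))
l=onplane("wrist",L,.012,s); r=onplane("wrist",R,.012,s)
print(np.c_[[a[0] for a in L],[b[0] for b in R]].tolist()); w=np.linalg.norm(l-r,axis=1); print("width",w.round(3).tolist())
ok=abs(w-.085)<.006; m=((l+r)/2)[ok]
d=np.linalg.svd(m-m.mean(0))[2][0]; d*=np.sign(d[1]); print("centre line pt",m.mean(0).round(4),"dir deg",np.degrees(np.arctan2(d[1],d[0])).round(1))
for nm,a in(("left",l),("right",r)):
    f=cv2.fitLine(a[ok][:,:2].astype(np.float32),cv2.DIST_HUBER,0,.01,.01).ravel(); print(nm,np.degrees(np.arctan2(f[1],f[0])).round(1)%180,f[2:].round(4))
dark=((hsv[170:208,295:345,2]<45)*255).astype(np.uint8)
c=max(cv2.findContours(dark,0,1)[0],key=cv2.contourArea); x,y,w_,h=cv2.boundingRect(c); print("snout box",x+295,y+170,w_,h)
print("snout top mid z.15",onplane("wrist",[(x+295+w_/2-.5,y+170)],.13,s).round(4))
sc=onplane("wrist",[(270,48),(364,46)],.168,s); print("screen top",sc.round(4).tolist(),np.linalg.norm(sc[0]-sc[1]))
o=cv2.inRange(hsv,(8,215,60),(22,255,255))[205:310,285:360]
for yy in(215,235,255,262,264,266,268,275,285): xs=np.nonzero(o[yy-205])[0]; print(yy,xs.min()+285 if len(xs) else None,xs.max()+285 if len(xs) else None,hsv[yy,322].tolist())
zt=s["tcp_pos"][2]+.0232
R3=Ro.from_euler("xyz",s["eef_rot"]).as_matrix()
print("prism top far edge (tool)",((onplane("wrist",[(298,265),(322,265),(347,265)],zt,s)-s["tcp_pos"])@R3).round(4).tolist())
print("prism bottom far edge",((onplane("wrist",[(322,214)],zt-.07,s)-s["tcp_pos"])@R3).round(4).tolist())
E
```

```text
[[285.5, 349.5], [286.5, 349.5], [286.5, 349.5], [287.5, 349.5], [287.5, 349.5], [288.5, 349.5], [288.5, 349.5], [289.5, 349.5], [289.5, 349.5], [289.5, 349.5], [290.5, 349.5], [290.5, 349.5], [290.5, 349.5]]
width [0.085, 0.084, 0.085, 0.084, 0.085, 0.084, 0.085, 0.084, 0.085, 0.086, 0.085, 0.086, 0.086]
centre line pt [ 0.6076 -0.0216  0.012 ] dir deg 102.8
left 102.4 [ 0.5672 -0.0353]
right 103.1 [ 0.6486 -0.011 ]
snout box 302 184 37 24
snout top mid z.15 [[ 0.6198 -0.0748  0.13  ]]
screen top [[0.5564, 0.0379, 0.168], [0.6297, 0.054, 0.168]] 0.07506562958931923
215 308 334 [15, 218, 97]
235 303 336 [14, 212, 94]
255 300 340 [14, 196, 100]
262 299 340 [16, 223, 96]
264 299 341 [14, 208, 98]
266 298 341 [15, 223, 191]
268 298 342 [16, 228, 225]
275 299 341 [16, 228, 225]
285 299 341 [16, 225, 227]
prism top far edge (tool) [[0.0129, -0.0101, -0.0232], [0.0129, 0.0012, -0.0232], [0.0129, 0.0129, -0.0232]]
prism bottom far edge [[0.0113, 0.0016, 0.0468]]
```

Request:
{"api": "servo_tool", "payload": {"deltas": [[[2,0,0,0,0,0],[4.5,-0.1,0,0,0,-1],[6.3,-0.2,0,0,0,-1.4],[6.3,-0.2,0,0,0,-1.4],[6.3,-0.2,2,0,0,-1.4],[6.3,-0.2,4,0,0,-1.4],[6.3,-0.2,6,0,0,-1.4],[6.3,-0.2,8,0,0,-1.4],[6.3,-0.2,10,0,0,-1.4],[6.3,-0.2,12,0,0,-1.4],[6.3,-0.2,13.2,0,0,-1.4],[6.3,-0.2,13.7,0,0,-1.4],[6.3,-0.2,13.7,0,0,-1.4],[6.3,-0.2,13.7,0,0,-1.4],[6.3,-0.2,13.7,0,0,-1.4],[6.3,-0.2,13.7,0,0,-1.4]]]}}

```text
time_s: 10.88
tcp_pos: [0.6071, -0.0176, 0.1444]
eef_rot: [3.139, 0.001, 1.796]
ft_force: [0.1, -0.0, -1.9]
opening: 0.315
gripper_force: 12.0
```

```bash
python3 - <<'E'
from h import *
s=ctrl.get_state(); print(s["tcp_pos"],s["eef_rot"],s["gripper_force"],s["ft_force"])
a=ctrl.get_image("scene"); b=ctrl.get_image("top"); w=ctrl.get_image("wrist")
r=lambda i,x,y,w,h,W,H:cv2.resize(i[y:y+h,x:x+w],(W,H),interpolation=cv2.INTER_CUBIC)
cv2.imwrite("pics/end.png",np.vstack([np.hstack([r(a,150,130,200,150,400,300),r(a,380,150,160,120,400,300)]),np.hstack([r(b,180,120,280,140,400,300),r(w,160,0,320,300,400,300)])]))
E
```

```text
[ 0.60706192 -0.01763584  0.14443993] [3.13899116e+00 8.39039492e-04 1.79581848e+00] 11.999767273664474 [ 0.11496344 -0.01777659 -1.92778881]
```

View pics/end.png

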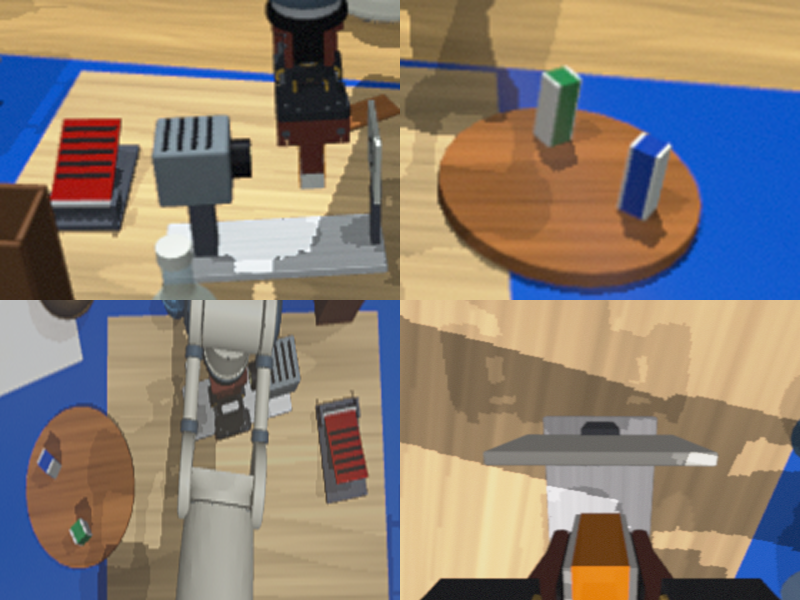

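The prism hangs square midway between snout and screen at snout height. The pedal is up, and green and blue are standing. I'll let it settle and then hand in.

Request:
{"api": "servo_tool", "payload": {"deltas": [[[0,0,0.1,0,0,0],[0,0,0.2,0,0,0],[0,0,0.2,0,0,0],[0,0,0.2,0,0,0],[0,0,0.2,0,0,0],[0,0,0.2,0,0,0]]]}}

```text
time_s: 11.53
tcp_pos: [0.6064, -0.0176, 0.1406]
eef_rot: [-3.142, -0.0, 1.796]
ft_force: [0.0, -0.4, -1.7]
opening: 0.319
gripper_force: 12.0
```

```bash
python3 -c "
from bench import ctrl
s=ctrl.get_state(); print(s['tcp_pos'],s['eef_rot'],s['gripper_force'])
print(ctrl.finish_job())"
```

```text
[ 0.60635647 -0.01759129  0.14059999] [-3.14150669e+00 -2.67936127e-05  1.79579673e+00] 11.999836564064026
the job is handed in; nothing more can be done
None
```

I pressed the pedal to its stop and let it spring back, then handed the job in at 11.5 s with the amber prism held by its frosted faces in mid-beam; green and blue were still standing, and no verdict was returned.

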